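# Punch the starter spot on a bracket blank

## Robot

A 6-joint arm with a two-finger parallel gripper is mounted at the origin on the work surface. World frame = base frame: x ahead of the robot, y to its left, z up, the work surface at z = 0. Lengths are in mm, angles in rad, forces in N, time in s.
With the tool pointing down it reaches from about 300 to 750 mm from the base axis. Payload 8.5 kg.
Tool frame: the origin (TCP) lies at the very end of the fingers, on their centre line; the grasp point (between the pads) lies 19 mm behind it (manip.grasp_offset is the distance from the TCP to the grasp point, in mm); z points along the fingers, y is the direction in which the jaws open and shut (so a half turn about z gives the same grasp; the last joint's range is limited). The gripper opens to 88 mm and grips with 3 to 60 N. Pads are 18 mm wide; open, the fingers measure 123 mm over their backs; the gripper's body (75 mm by 187 mm) begins 45 mm behind the grasp point.
Start: joints at [-1.512, 0.381, 1.297, -0, 1.464, -0.215], TCP at [148.71, -529.496, 238.748] pointing down, gripper open.
Joint ranges: [-3.11, 3.11], [-0.89, 2.33], [0.22, 2.48], [-1.42, 4.56], [0.17, 2.85], [-2.88, 2.88]. Speed limits (rad/s): [2.39, 2.39, 3.14, 3.14, 3.14, 3.14].

## Interface

Orientations are given as a 3x3 rotation matrix whose columns are the frame's x, y, z axes.
In Python, from rig import manip, eoat, kin, eyes gives the robot as it stands. The module is installed in compiled form; this text tells all that it offers. Calls block until the motion is done:
- manip.move_to(position, orientation): joint-space move of the TCP to a pose.
- manip.movel(position, attitude=None, v=150, guard=None): straight line of the TCP; attitude=None keeps the orientation; v is the mean speed in mm/s. With guard (N) it stops when the force on the tool has changed by that much, and returns True; else False.
- manip.move_joints(angles): joint-space move.
- eoat.set_gripper(opening, effort=None): opening from 0.0 (shut) to 1.0 (fully open); effort is the grip in N (None keeps the last); returns when the fingers have stopped.
- manip.sleep(seconds).
- kin.inverse_kinematics(position, orientation): joint angles nearest the present ones, or None.
- eyes.get_image(name): name is "side" or "top"; returns a dict with "frame" (384x512x3 uint8, red, green, blue), "range_z" (384x512 float32, mm along the optical axis (not along the pixel's ray), 0 where there is no reading), "fx", "fy", "cx", "cy" (pixels), "T" (4x4, takes a point from camera to world coordinates). Camera axes: x right, y down, z forward; pixel columns grow to the right and rows downward; lengths in mm; the calibration is good to about 2 mm. A picture is of the moment at which its call begins.
A pose or a line that the arm cannot do raises manip.Unreachable and nothing moves.
- manip.close_job(): hands the job in, once; it reports no verdict.
Readings, each from a call of its own:
- manip.read_t(): time.
- manip.read_qpos(): joint angles.
- manip.read_joint_velocities(): joint speeds.
- manip.read_effort(): joint torques, N m.
- manip.read_eef_pos(): TCP position.
- manip.read_tool_rot(): TCP orientation.
- manip.read_ft_force(): force on the tool from outside, world axes, zero at the start.
- manip.read_wrist_torque(): the same for the moment, N m.
- manip.read_grip_width(): opening from 0.0 (shut) to 1.0 (fully open).
Only numpy, scipy, OpenCV 4.12 (cv2) and the standard library are available. Lean on these libraries where they do the work, as an engineer would, in place of code of your own. Each camera call takes 0.05 s, during which the arm holds its last target. There are 200 camera calls.

## Task

Take the red-barrelled spring centre punch, stand it on the aluminium blank with its point inside the orange disc, and push its barrel straight down until the spring inside snaps. Then let the barrel come up again and leave the punch standing upright there, released. Leave the blue depth gauge alone.

Things in the scene. Friction and masses are not known exactly. Their poses are not given: they have to be found in the camera images.
- punch: Self-standing spring centre punch, 120 mm tall, 0.4 kg. Dark foot 58 mm across, 7 thick, on three legs; collar 30 to 42 mm up. Red barrel sliding down in the collar; at rest: flange 42 mm across at 56 to 62 mm height, round red grip 26 across at 62 to 112, steel cap 30 across at 112 to 120. Grip the red from any side. Origin: centre of the foot's underside, where the point is; z up the tool.
- punch_barrel (a joint): How far the red barrel is pushed down: 0 up (rest), 0.012 m fully down. Resistance starts at 3 N, climbs to about 14 N near 5 mm, then the hidden spring snaps and it falls to about 5 N; it has snapped when beyond 0.010 m. It springs up by itself when let go.
- spot (a point): Centre of the orange disc, 40 mm across, on the flat top of an aluminium blank (150 by 100 mm, fixed to the bench; top 22 mm above it). The point lies on that top; x runs along the blank, z up. A dark clamp bar crosses the blank 79 to 97 mm from the spot along -x and stands 16 mm above the top. A second such blank has a black disc: not that one.
- gauge: Depth gauge to be left alone: same shape and size as the punch but with a blue barrel and an aluminium foot, and rigid. Origin at the centre of the foot's underside, z up.
Not all that is in view belongs to the job. What is shaped like the punch but purple or turquoise is not meant.

How it is judged:
By the outcome, as a careful person would: the job done as asked, in the order asked, and still so for the second after the job is handed in, with the robot touching nothing.
It also fails if it takes over 42 s, if anything falls off the work surface, if the arm or the gripper's body presses on something with over 40 N, if the wrist force passes 120 N, or if a joint passes its speed limit or range.

## Working session

There is one attempt and no reset: what is moved stays moved. The work goes in short steps, each a Python script; the robot and the scene stay as the last script left them, time stands still between calls to the robot, and variables do not carry over. Pictures are saved under pics/ and viewed, about 8 in all and at most 12, crops included, and the job is handed in when it is done.

```bash
mkdir -p pics; cat > h.py <<'E'
import numpy as np, cv2
from rig import manip, eoat, kin, eyes
def grab(name,tag):
    d=eyes.get_image(name); np.savez('pics/%s.npz'%tag,**d)
    cv2.imwrite('pics/%s.png'%tag,d['frame'][:,:,::-1]); return d
def load(tag): return np.load('pics/%s.npz'%tag)
def world(d,u,v,z=None):
    u=np.atleast_1d(u).astype(float);v=np.atleast_1d(v).astype(float)
    if z is None: z=d['range_z'][v.astype(int),u.astype(int)]
    p=np.stack([(u-d['cx'])/d['fx']*z,(v-d['cy'])/d['fy']*z,z+0*u,1+0*u])
    return (d['T']@p)[:3].T
E
python3 - <<'E'
from h import *
a=grab('top','top0');b=grab('side','side0')
cv2.imwrite('pics/both0.png',cv2.resize(np.vstack([a['frame'],b['frame']])[:,:,::-1],(400,600)))
for d in(a,b): print(d['T'].round(3),d['fx'])
print(manip.read_t())
E
```

```text
[[ 4.00000e-03 -9.98000e-01  7.00000e-02  4.30850e+02]
 [-1.00000e+00 -3.00000e-03  1.60000e-02  6.02300e+00]
 [-1.60000e-02 -7.00000e-02 -9.97000e-01  1.13113e+03]
 [ 0.00000e+00  0.00000e+00  0.00000e+00  1.00000e+00]] 454.1615032715209
[[-7.63000e-01 -3.68000e-01  5.31000e-01 -1.27650e+01]
 [-6.46000e-01  4.23000e-01 -6.35000e-01  6.22163e+02]
 [ 9.00000e-03 -8.28000e-01 -5.60000e-01  6.20116e+02]
 [ 0.00000e+00  0.00000e+00  0.00000e+00  1.00000e+00]] 369.83964172467535
0.1
```

View pics/top0.png

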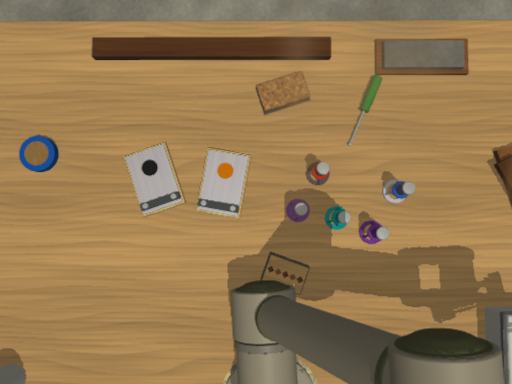

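View pics/side0.png

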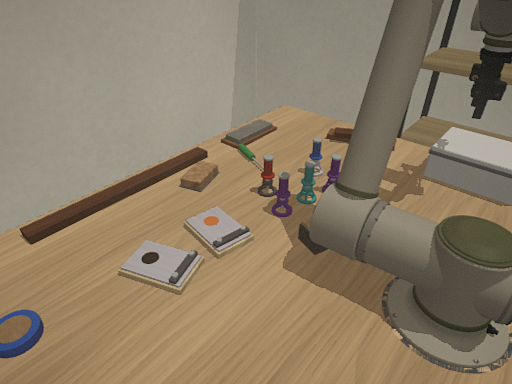

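Top view candidates: red (319,172), purple (297,210) and (373,232), turquoise (337,217), blue gauge (397,189). The discs are orange at (225,171) and black at (150,168). I choose the red tool and the orange disc, and check both in a close crop.

```bash
python3 - <<'E'
from h import *
a=load('top0');b=load('side0')
f=a['frame'];s=b['frame']
c1=cv2.resize(f[130:250,190:350],(800,600),interpolation=cv2.INTER_CUBIC)
c1=cv2.resize(c1,(400,300));c2=cv2.resize(s[140:260,180:340],(400,300),interpolation=cv2.INTER_CUBIC)
cv2.imwrite('pics/crop0.png',np.vstack([c1,c2])[:,:,::-1])
def fit(d,box,zlo,zhi,mask=None,n=''):
    u0,u1,v0,v1=box; V,U=np.mgrid[v0:v1,u0:u1];U=U.ravel();V=V.ravel()
    P=world(d,U,V);m=(P[:,2]>zlo)&(P[:,2]<zhi)&(d['range_z'][V,U]>0)
    if mask is not None: m&=mask(d['frame'][V,U].astype(int))
    P=P[m]
    (c,r)=cv2.minEnclosingCircle(P[:,:2].astype(np.float32))
    print(n,len(P),P.mean(0).round(1),np.median(P[:,2]).round(1),np.round(c,1),round(r,1))
    return P
for n,(bx) in dict(red=(300,340,150,190),pur=(280,318,193,228),turq=(320,355,200,236),blue=(378,420,172,208),pur2=(355,392,216,248)).items():
    fit(a,bx,108,135,None,n+' cap');fit(a,bx,3,14,None,n+' foot')
org=lambda c:(c[:,0]>190)&(c[:,1]<150)&(c[:,2]<90)
P=fit(a,(205,245,155,190),10,35,org,'disc top')
P=fit(b,(190,235,205,235),10,35,org,'disc side')
fit(b,(255,280,145,200),108,135,None,'red cap side')
bl=fit(a,(190,255,140,222),15,30,None,'blank')
r=cv2.minAreaRect(bl[:,:2].astype(np.float32));print(r)
bar=fit(a,(190,255,180,222),32,45,None,'bar')
print(cv2.minAreaRect(bar[:,:2].astype(np.float32)))
E
```

```text
red cap 136 [ 555.  -114.9  118.1] 118.2 [ 555.2 -115.6] 14.8
red foot 145 [ 549.3 -111.7    5.9] 5.8 [ 558.5 -124.2] 62.1
pur cap 136 [463.2 -65.5 118.4] 118.4 [463.2 -65.6] 14.6
pur foot 172 [460.1 -62.7   5.8] 5.4 [461.7 -71.3] 51.3
turq cap 140 [ 444.6 -161.1  118. ] 118.1 [ 445.1 -161.7] 14.8
turq foot 158 [ 443.4 -152.9    6. ] 5.8 [ 437.8 -162.3] 49.7
blue cap 142 [ 511.1 -305.   117.9] 118.0 [ 511.5 -305.9] 15.0
blue foot 156 [ 509.  -296.6    5.9] 5.7 [ 506.  -316.1] 53.8
pur2 cap 140 [ 410.2 -245.8  118.1] 118.1 [ 410.3 -246.1] 14.8
pur2 foot 161 [ 410.6 -235.4    6. ] 5.8 [ 405.3 -248.7] 50.0
disc top 166 [558.8 112.6  20.9] 20.7 [559.4 112.5] 18.1
disc side 0 [nan nan nan] nan [0. 0.] 0.0
red cap side 73 [ 546.1 -109.9  117.2] 118.8 [516.  -88.3] 59.6
blank 2433 [533.5 117.7  20.9] 20.7 [530.8 120.1] 93.7
((529.71826171875, 118.47527313232422), (109.76177215576172, 159.08599853515625), 79.58307647705078)
bar 96 [473.3 131.8  35.3] 35.3 [474.1 128.8] 48.7
((473.26263427734375, 128.9615020751953), (97.19226837158203, 15.905076026916504), 81.08464050292969)<stdin>:13: RuntimeWarning: Mean of empty slice.
  ret = um.true_divide(
  return _methods._mean(a, axis=axis, dtype=dtype,
  ret = ret.dtype.type(ret / rcount)
```

View pics/crop0.png

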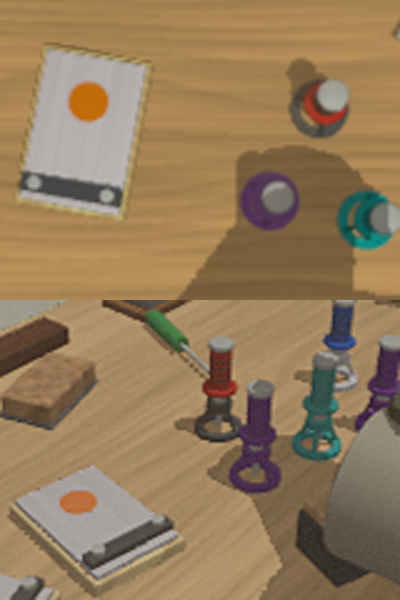

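The crop confirms it: the red barrel with the dark foot stands upright at about (555,-115), and the orange disc is at (559,112.5). Next I grip along world y, which keeps clear of the neighbouring tools.

```bash
python3 - <<'E'
from h import *
Rs=[np.array([[s,0,0],[0,-s,0],[0,0,-1.]]) for s in(1,-1)]
for R in Rs: print([np.round(q,2) if (q:=kin.inverse_kinematics(p,R)) is not None else None for p in([555,-115,200],[555,-115,69],[559,112.5,90],[559,112.5,200])])
qs=[kin.inverse_kinematics([559,112.5,91],R) for R in Rs]
R=Rs[int(np.argmin([9 if q is None else abs(q[5]) for q in qs]))]; np.save('R.npy',R)
manip.move_to([555,-115.3,200],R)
manip.movel([555,-115.3,71],v=120)
eoat.set_gripper(0.0,45)
print(manip.read_t(),manip.read_grip_width()*88,manip.read_eef_pos(),manip.read_ft_force())
manip.movel([555,-115.3,131],v=80)
print(manip.read_ft_force(),manip.read_grip_width()*88)
manip.movel([559,112.5,131],v=120)
print(manip.read_t(),manip.read_eef_pos(),manip.read_ft_force())
d=grab('top','t1');s=grab('side','s1')
c1=cv2.resize(d['frame'][130:230,160:300],(420,300),interpolation=cv2.INTER_CUBIC)
c2=cv2.resize(s['frame'][130:270,160:300],(300,300),interpolation=cv2.INTER_CUBIC)
cv2.imwrite('pics/c1.png',np.hstack([c1,c2])[:,:,::-1])
E
```

```text
[array([-0.41,  0.44,  1.32, -0.  ,  1.39,  1.16]), array([-0.41,  0.58,  1.49, -0.  ,  1.07,  1.16]), array([-0.01,  0.56,  1.46, -0.  ,  1.12,  1.56]), array([-0.01,  0.45,  1.31, -0.  ,  1.39,  1.56])]
[array([-0.41,  0.44,  1.32, -0.  ,  1.39, -1.98]), array([-0.41,  0.58,  1.49, -0.  ,  1.07, -1.98]), array([-0.01,  0.56,  1.46, -0.  ,  1.12, -1.58]), array([-0.01,  0.45,  1.31, -0.  ,  1.39, -1.58])]
4.3833 26.922170366905323 [ 555.07582432 -115.62278095   71.04619048] [-0.16951027 -2.50183052 -0.13624648]
[ 0.57492168  0.36013964 -3.93383575] 26.544834341896124
7.3333 [559.05729456 112.03459773 131.00145634] [-0.0918975   0.05562986 -3.16234164]
```

View pics/c1.png

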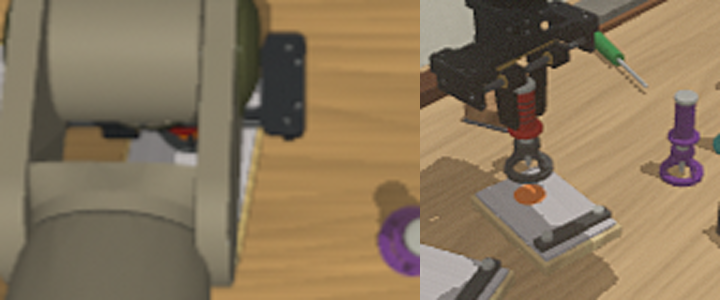

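The punch is held upright over the orange disc, which sits at about (530,194) in the crop. I'll lower it under guard, then press.

```bash
python3 - <<'E'
from h import *
x,y=559,112.5
manip.movel([x,y,97],v=80); manip.sleep(.2)
f0=manip.read_ft_force()[2]
print(manip.movel([x,y,88],v=10,guard=6),manip.read_t())
z0=manip.read_eef_pos()[2];print('contact',z0,f0,manip.read_ft_force())
eoat.set_gripper(0.0,60)
z=z0;log=[]
while z>z0-14:
    z-=1
    g=manip.movel([x,y,z],v=10,guard=30)
    f=manip.read_ft_force(); log.append((round(manip.read_eef_pos()[2],2),*np.round(f,1)))
    if g or (f[2]-f0>22): break
for l in log: print(*l)
print(manip.read_t(),manip.read_grip_width()*88)
grab('side','s2')
E
```

```text
True 8.775
contact 92.3221209048178 -2.9507277651600297 [-0.72037932 -1.83954158  5.72336746]
92.12 -1.1 -3.0 6.8
91.43 -2.7 -3.1 9.3
90.7 -2.4 -3.4 10.8
89.85 -3.6 -3.0 11.7
89.01 -2.3 -3.8 13.5
88.0 -2.5 -3.7 13.0
86.97 -2.3 -3.2 12.1
85.82 -2.4 -3.3 10.5
84.65 -2.4 -3.8 9.8
83.43 -1.1 -3.1 8.0
82.13 -0.8 -2.4 5.9
80.9 -1.0 -4.3 5.7
80.74 -2.2 -3.2 13.0
80.6 -3.6 -4.6 18.1
12.4917 26.15636366321281
```

The force rose to 13.5 N, fell to 5.7 N, then hit the hard stop after about 12 mm of travel, so the spring has snapped. Now I let the barrel up and release.

```bash
python3 - <<'E'
from h import *
x,y=559,112.5
manip.movel([x,y,90.5],v=30); manip.sleep(.1); z=90.5
while True:
    f=manip.read_ft_force(); print(z,manip.read_eef_pos()[2].round(2),f.round(1))
    if f[2]<0.5 or z>=94: break
    z+=.5; manip.movel([x,y,z],v=10); manip.sleep(.1)
p=manip.read_eef_pos()
eoat.set_gripper(0.4); manip.sleep(.2); print(manip.read_ft_force().round(1))
eoat.set_gripper(1.0)
manip.movel([p[0],p[1],240],v=120)
manip.movel([350,-150,300],v=200)
manip.sleep(.5)
print(manip.read_t())
d=grab('top','t3');s=grab('side','s3')
V,U=np.mgrid[130:230,170:280];U=U.ravel();V=V.ravel();P=world(d,U,V)
for lo,hi in((130,160),(25,33)):
    Q=P[(P[:,2]>lo)&(P[:,2]<hi)]; print(len(Q),Q.mean(0),np.median(Q[:,2]),cv2.minEnclosingCircle(Q[:,:2].astype(np.float32)))
c1=cv2.resize(d['frame'][130:230,160:300],(420,300),interpolation=cv2.INTER_CUBIC)
c2=cv2.resize(s['frame'][130:270,160:300],(300,300),interpolation=cv2.INTER_CUBIC)
cv2.imwrite('pics/c3.png',np.hstack([c1,c2])[:,:,::-1])
E
```

```text
90.5 91.55 [-0.  -2.7  7.3]
91.0 91.89 [-0.1 -2.9  7.5]
91.5 92.18 [-0.6 -2.7  5.5]
92.0 92.29 [ 0.9 -2.9  4.8]
92.5 92.53 [ 0.9 -4.   4.5]
93.0 92.82 [ 0.5 -1.9  1.8]
93.5 92.99 [-0.9  0.4 -3.8]
[ 0.1 -0.4  0.1]
20.4583
138 [557.10433431 113.60626351 140.57589432] 140.75158194379213 ((557.8223876953125, 113.74811553955078), 14.722953796386719)
442 [504.31957173 133.13593912  28.99735413] 29.01578623930959 ((534.2354125976562, 151.49850463867188), 105.62617492675781)
```

View pics/c3.png

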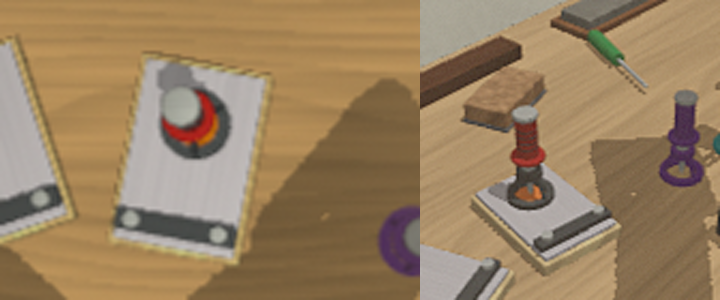

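The punch stands upright on the orange disc, with its cap about 2 mm from the disc centre. Its cap height of 140.7 mm equals the rest height plus the 22 mm blank, so the barrel is up.

```bash
python3 -c "
from rig import manip
manip.close_job();print(manip.read_t())"
```

```text
the job is handed in; nothing more can be done
the job is handed in; nothing more can be done
```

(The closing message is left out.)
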